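Park the ice shaver's handwheel heavy side down

ROBOT

A 7-joint arm with a two-finger parallel gripper is mounted at the origin on the work surface. World frame = base frame: x ahead of the robot, y to its left, z up, the work surface at z = 0. Lengths are in m, angles in rad, forces in N, time in s.
With the tool pointing down it reaches from about 0.4 to 0.85 m from the base axis. Payload 6.9 kg.
Tool frame: the origin (TCP) lies at the very end of the fingers, on their centre line; the grasp point (between the pads) lies 19 mm behind it; z points along the fingers, y is the direction in which the jaws open and shut (so a half turn about z gives the same grasp; the last joint's range is limited). The gripper opens to 85 mm and grips with 20 to 120 N. Pads are 22 mm wide; open, the fingers measure 114 mm over their backs; the gripper's body (76 mm by 85 mm) begins 54 mm behind the grasp point. The pads swing forward as they close: fully open they stand 13 mm farther back than shut.
Start: joints at [-1.244, 0.507, -0.238, 1.5, 0.126, 1.149, -0.155], TCP at [0.138, 0.61, 0.202] pointing down, gripper open.
Joint ranges: [-3.08, 3.08], [-0.24, 2.05], [-1.43, 1.35], [0, 2.5], [-1.52, 4.66], [0.17, 1.96], [-2.89, 2.89]. Speed limits (rad/s): [2.39, 2.39, 3.14, 3.14, 3.14, 3.14, 3.14].

INTERFACE

Orientations are given as a unit quaternion [x, y, z, w].
In Python, from workcell import telemetry, eyes, arm gives the robot as it stands. The module is installed in compiled form; this text tells all that it offers.
- The arm moves only by the shell command python3 -m inch 'ROWS' [FORCE]. ROWS is JSON, a list of rows, each an object with "dp": the shift along the world's x, y, z in mm, a list of three; "rot": the turn, a rotation vector about the world's x, y, z in rad, a list of three; "claw": the opening, from 0 (shut) to 1 (fully open). In form: [{"dp": [dx, dy, dz], "rot": [wx, wy, wz], "claw": claw}, ...]. A call has 1 to 8 rows; each row is the pose to reach, as a shift and turn from the pose commanded when the call began; what a row does not reach only later rows make up. A row lasts 1/12 s, in which the tool goes at most 41.7 mm and 7.16 degrees, less where a joint would pass 70% of its speed; a pose out of reach is approached as far as the arm can. A call with a gripper value outside its range is refused whole. The fingers move at their own pace and stop on an object; FORCE is the grip in N (left out, the last holds). Time passes only in rows, so rows that repeat a pose let the fingers close. It gives the time, the measured TCP pose, the force and the opening at its end, in the units of the state.
- telemetry.get_obs(): the state, without advancing time (a new reading comes with each control period).
- eyes.read_camera(name): name is "scene" or "top" or "wrist"; returns (picture, depth): 400x640x3 uint8, blue, green, red; 400x640 float32, m along the optical axis (not along the pixel's ray), 0 where there is no reading.
- eyes.get_calibration(name): a dict with "fx", "fy", "cx", "cy" (pixels), "rvec" (rotation vector, rad) and "tvec" (3), from world to camera coordinates, as OpenCV has them. Camera axes: x right, y down, z forward; pixel columns grow to the right and rows downward; lengths in m; the calibration is good to about 2 mm. A picture is of the moment at which its call begins: read the wrist's pose just before it. get_calibration takes no time and is no camera call; for the wrist camera it gives the pose at the moment of the call.
- arm.job_done(): hands the job in, once; it reports no verdict.
The state is a dict: "t": time; "q": joint angles; "dq": joint speeds; "joint_efforts": joint torques, N m; "position": TCP position; "ee_rot": TCP orientation; "wrist_force": force on the tool from outside, world axes, zero at the start; "wrist_torque": the same for the moment, N m; "opening": opening from 0.0 (shut) to 1.0 (fully open).
Only numpy, scipy, OpenCV 4.12 (cv2) and the standard library are available. Lean on these libraries where they do the work, as an engineer would, in place of code of your own. Each camera call takes 0.05 s, during which the arm holds its last target. There are 200 camera calls.

TASK

Push the open door of the hand-cranked ice shaver shut until it snaps home on its catch. Then turn the handwheel by its crank handle to feel which side of the wheel is heavy, and finish still gripping the crank handle, holding the wheel still with its heavy side straight down. Leave the door shut and the other things on the counter where they stand.

Things in the scene. Friction and masses are not known exactly. Their poses are not given: they have to be found in the camera images.
- shaver: white hand-cranked ice shaver, fixed: pillar 180 mm wide, 240 tall (hopper cap to 305), beside it a housing 160 wide, 165 tall. Origin: on the counter, under the joint of pillar and housing, 110 mm behind their front face. The front (its -x) looks to the robot's right (world -y) and a little back to the robot. Seen from the front the housing with the door is on the left (its +y), the wheel on the right.
- door (a joint): door of the housing, rad: 0 = shut, grows as its right edge swings out forwards (to 1.5). Aluminium, 120 wide, 125 tall (25 to 150 mm above the counter), 12 thick, upright hinge on its left edge. A spring catch inside holds it shut: it is met at about 0.15 and passed at about 0.06 rad, and takes about 8 N at point door_push; then the door snaps to 0. Without it the door stays where it is left.
- door_push (a point): point on the door's outer face, 90 mm from the hinge line and 122 mm above the counter; moves with the door
- door_hinge (a point): point on the door's hinge line, in the plane of its inner face, 87 mm above the counter; level offset from point hub: 102 mm along the shaver's x and 225 mm along its y
- wheel (a joint): angle of the handwheel, rad: 0 = crank handle at the top, grows clockwise seen from the shaver's front; no stops. Stiff shaft seal: about 0.36 N m to turn, so it stays where left. A weight sealed inside, at an unknown angle to the crank that differs each time (no reading, not to be seen), pulls its side down with 0.22 to 0.31 N m at most: felt as lighter turning when it sinks, heavier when it rises.
- hub (a point): point on the wheel's level axis (along the shaver's x), 160 mm above the counter, abreast of the middle of the crank handle. The wheel is a closed grey drum, 160 mm across and 42 thick, its face 45 mm behind this point.
- crank_grip: black crank handle, a round sleeve 24 mm thick and 78 long that turns freely on its pin, level, pointing forwards from the wheel, 55 mm from the wheel's axis. Origin at its middle, x along its length. Can be gripped from above and led round the whole circle without turning the gripper; its rear end is 6 mm from the drum.
- bowl: white bowl 110 mm wide, 50 tall, behind the shaver; leave alone. Origin: centre of its underside
- jar: amber jar 72 mm wide, 110 tall, behind the shaver; leave alone. Origin: centre of its underside
- pitcher: steel milk jug with a handle, 86 mm wide, 100 tall; leave alone. Origin: centre of its underside
- tamper: steel tamper 58 mm wide, 90 tall; leave alone. Origin: centre of its underside
- syrup: glass bottle 72 mm wide, 240 tall; leave alone. Origin: centre of its underside
- cup: white cup 80 mm wide, 85 tall; leave alone. Origin: centre of its underside
- spoon: steel spoon lying flat; leave alone. Origin: under its middle

How it is judged:
By the outcome, as a careful person would: the job done as asked, in the order asked, and still so for the second after the job is handed in, while the arm keeps its last pose, push and grip.
It also fails if it takes over 67 s, if anything falls off the work surface, if the arm or the gripper's body presses on something with over 40 N, if the wrist force passes 120 N, or if a joint passes its speed limit or range.

## Working session

There is one attempt and no reset: what is moved stays moved. The work goes in short steps, Python scripts to look and compute and a shell command to move; the robot and the scene stay as the last step left them, time stands still between calls to the robot, and variables do not carry over. Pictures are saved under pics/ and viewed, about 8 in all and at most 12, crops included, and the job is handed in when it is done.

```bash
mkdir -p pics; cat > h.py <<'E'
import numpy as np, cv2
from workcell import telemetry, eyes, arm
def cam(n):
    c=eyes.get_calibration(n); R=cv2.Rodrigues(np.array(c['rvec'],float))[0]
    return c,R,np.array(c['tvec'],float).ravel()
def cloud(n,d,C=None):
    c,R,t=C or cam(n); v,u=np.mgrid[:400,:640]
    P=np.stack([(u-c['cx'])/c['fx']*d,(v-c['cy'])/c['fy']*d,d],-1)
    return (P-t)@R
E
python3 - <<'E'
from h import *
o=telemetry.get_obs(); print({k:np.round(v,3).tolist() for k,v in o.items()})
ims=[]
for n in ['scene','top','wrist']:
    C=cam(n); im,d=eyes.read_camera(n); np.savez('pics/'+n,im=im,d=d,P=cloud(n,d,C)); cv2.imwrite(f'pics/{n}0.png',im)
    print(n,np.round(-C[1].T@C[2],3),C[0]['fx'],(d>0).mean())
E
```

```text
{'t': 0.0, 'q': [-1.244, 0.508, -0.238, 1.501, 0.126, 1.149, -0.155], 'dq': [0.0, 0.001, 0.001, 0.002, 0.002, 0.0, 0.001], 'joint_efforts': [-0.001, -62.058, -2.187, -24.966, 0.012, 0.012, 0.0], 'position': [0.137, 0.609, 0.201], 'ee_rot': [0.111, 0.994, -0.001, -0.0], 'wrist_force': [-0.57, 0.754, -0.012], 'wrist_torque': [-0.002, -0.017, -0.021], 'opening': 0.998}
scene [1.004 0.447 0.997] 384.0206162501409 0.99564453125
top [ 0.255 -0.075  1.489] 498.5333509864762 0.99603125
wrist [0.069 0.626 0.373] 319.74254237662666 0.99593359375
```

View pics/scene0.png

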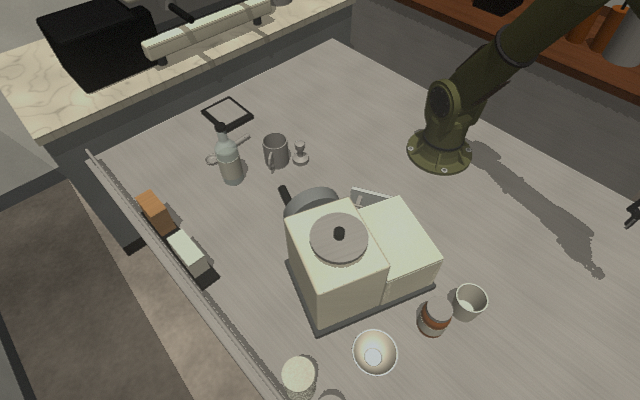

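View pics/top0.png

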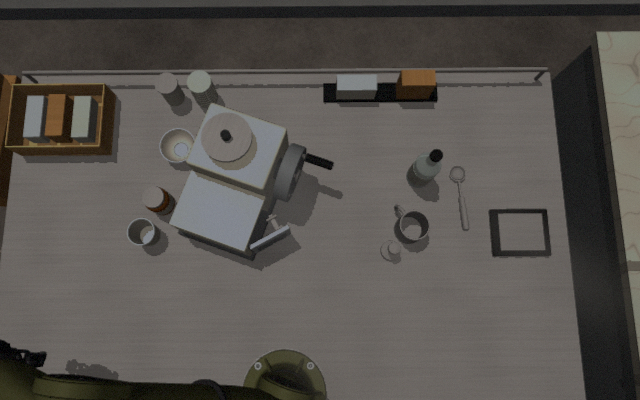

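```bash
python3 - <<'E'
from h import *
T=np.load('pics/top.npz');P=T['P'];im=T['im'].astype(int)
def rect(m,name):
    m=cv2.morphologyEx(m.astype(np.uint8),cv2.MORPH_OPEN,np.ones((3,3)))
    n,l,s,c=cv2.connectedComponentsWithStats(m); k=1+s[1:,4].argmax(); q=P[l==k]
    r=cv2.minAreaRect((q[:,:2]*1000).astype(np.float32)); print(name,len(q),np.round(q[:,2].mean(),3),np.round(r[0],1),np.round(r[1],1),round(r[2],2)); print(np.round(cv2.boxPoints(r)).tolist())
z=P[...,2]
reg=np.zeros(z.shape,bool); reg[90:270,160:350]=1
rect(reg&(abs(z-.24)<.008),'pillar'); rect(reg&(abs(z-.165)<.008)&(np.mgrid[:400,:640][1]<275),'housing')
d=np.zeros_like(reg); d[222:255,248:295]=1; rect(d&(abs(z-.15)<.008),'door')
cr=reg&(im.max(2)<45)&(z>.1); cr[:,:296]=0
rect(cr,'crank')
q=P[cr];print(np.round(np.percentile(q,[2,50,98],axis=0),3))
E
```

```text
pillar 3058 0.24 [655.2 116.8] [220.6 180.6] 69.99
[[533.0, 44.0], [702.0, -18.0], [778.0, 190.0], [608.0, 251.0]]
housing 4754 0.165 [496.8 175.4] [221.6 162. ] 70.05
[[383.0, 99.0], [535.0, 44.0], [611.0, 252.0], [458.0, 307.0]]
door 209 0.15 [423.6  36.6] [ 15.2 121.2] 26.7
[[390.0, 87.0], [444.0, -21.0], [458.0, -14.0], [403.0, 94.0]]
crank 234 0.184 [627.9 -96.4] [86.  27.3] 64.09
[[597.0, -129.0], [621.0, -141.0], [659.0, -64.0], [634.0, -52.0]]
[[ 0.599 -0.134  0.117]
 [ 0.625 -0.088  0.184]
 [ 0.654 -0.042  0.217]]
```

The scene view shows the shaver with its door ajar at about (375,195) and the crank at (285,195). The top view shows the door at about (270,237) and the crank at (320,161), with the bowl, jar and cup on the left and the jug, tamper, bottle and spoon on the right. The measured shaver yaw is 70°, the door is about 0.75 rad open, the hinge is at (403,94) mm and the hub at about (580,-79) mm.

```bash
python3 -m inch '[{"dp":[192,-310,60],"rot":[0,0,-1.0],"claw":0},{"dp":[192,-310,60],"rot":[0,0,-1.0],"claw":0},{"dp":[192,-310,60],"rot":[0,0,-1.0],"claw":0},{"dp":[192,-310,60],"rot":[0,0,-1.0],"claw":0},{"dp":[192,-310,60],"rot":[0,0,-1.0],"claw":0},{"dp":[192,-310,60],"rot":[0,0,-1.0],"claw":0},{"dp":[192,-310,60],"rot":[0,0,-1.0],"claw":0},{"dp":[192,-310,60],"rot":[0,0,-1.0],"claw":0}]' 60
```

```text
t: 0.82
position: [0.3112, 0.3281, 0.256]
ee_rot: [0.576, 0.817, 0.0, -0.0]
wrist_force: [1.2, 0.3, -0.2]
opening: -0.001
```

```bash
python3 -m inch '[{"dp":[60,-300,0],"rot":[0,0,-0.7],"claw":0},{"dp":[60,-300,0],"rot":[0,0,-0.7],"claw":0},{"dp":[60,-300,0],"rot":[0,0,-0.7],"claw":0},{"dp":[60,-300,0],"rot":[0,0,-0.7],"claw":0},{"dp":[60,-300,0],"rot":[0,0,-0.7],"claw":0},{"dp":[60,-300,0],"rot":[0,0,-0.7],"claw":0},{"dp":[60,-300,0],"rot":[0,0,-0.7],"claw":0},{"dp":[60,-300,0],"rot":[0,0,-0.7],"claw":0}]'
```

```text
t: 1.48
position: [0.3708, 0.0245, 0.256]
ee_rot: [0.822, 0.57, 0.0, 0.001]
wrist_force: [-0.0, 0.3, 0.2]
opening: -0.0
```

```bash
python3 -m inch '[{"dp":[14,-22,-40],"rot":[0,0,0],"claw":0},{"dp":[14,-22,-80],"rot":[0,0,0],"claw":0},{"dp":[14,-22,-115],"rot":[0,0,0],"claw":0},{"dp":[14,-22,-140],"rot":[0,0,0],"claw":0},{"dp":[14,-22,-149],"rot":[0,0,0],"claw":0},{"dp":[14,-22,-149],"rot":[0,0,0],"claw":0}]'; python3 - <<'E'
from h import *
im,d=eyes.read_camera('scene'); cv2.imwrite('pics/s1.png',cv2.resize(im[120:360,220:540],None,fx=2,fy=2))
E
```

```text
t: 1.98
position: [0.3829, 0.0078, 0.1046]
ee_rot: [0.82, 0.573, -0.002, -0.001]
wrist_force: [-1.4, 0.0, 0.7]
opening: 0.004
```

View pics/s1.png

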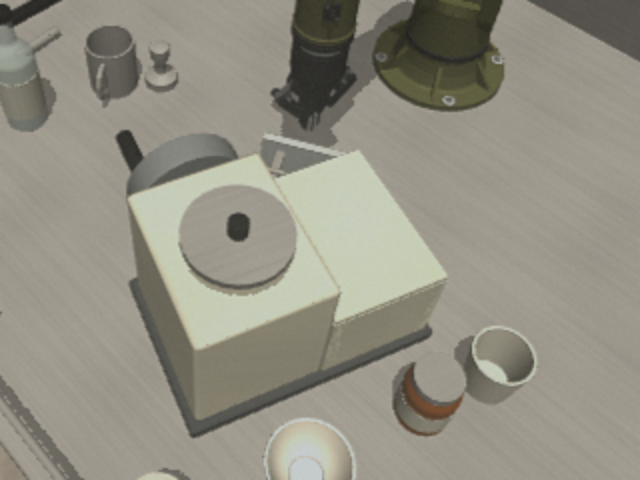

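The gripper at (310,115) stands just outside the door at (300,150), clear of everything. Starting the push.

```bash
python3 -m inch '[{"dp":[12,0,0],"rot":[0,0,0],"claw":0},{"dp":[25,1,0],"rot":[0,0,0],"claw":0},{"dp":[34,3,0],"rot":[0,0,0],"claw":0},{"dp":[42,6,0],"rot":[0,0,0],"claw":0},{"dp":[50,9,0],"rot":[0,0,0],"claw":0},{"dp":[57,12,0],"rot":[0,0,0],"claw":0},{"dp":[64,15,0],"rot":[0,0,0],"claw":0},{"dp":[70,19,0],"rot":[0,0,0],"claw":0}]'; python3 -m inch '[{"dp":[4,4,0],"rot":[0,0,0],"claw":0},{"dp":[8,8,0],"rot":[0,0,0],"claw":0},{"dp":[11,12,0],"rot":[0,0,0],"claw":0},{"dp":[14,16,0],"rot":[0,0,0],"claw":0}]'
```

```text
t: 2.7
position: [0.4552, 0.0273, 0.1067]
ee_rot: [0.82, 0.573, -0.0, 0.0]
wrist_force: [-1.4, -0.8, 0.1]
opening: 0.003
t: 3.03
position: [0.4671, 0.0416, 0.1064]
ee_rot: [0.82, 0.572, -0.002, -0.0]
wrist_force: [-3.0, -5.2, 0.4]
opening: 0.002
```

```bash
python3 -m inch '[{"dp":[1,2,0],"rot":[0,0,0],"claw":0},{"dp":[1,4,0],"rot":[0,0,0],"claw":0},{"dp":[2,6,0],"rot":[0,0,0],"claw":0},{"dp":[2,7,0],"rot":[0,0,0],"claw":0},{"dp":[2,7,0],"rot":[0,0,0],"claw":0}]'; python3 - <<'E'
from h import *
C=cam('top');im,d=eyes.read_camera('top');P=cloud('top',d,C);cv2.imwrite('pics/t2.png',cv2.resize(im[100:300,150:400],None,fx=3,fy=3))
E
```

```text
t: 3.45
position: [0.4669, 0.0416, 0.1064]
ee_rot: [0.822, 0.57, -0.005, 0.002]
wrist_force: [-10.7, -26.7, 9.1]
opening: -0.002
```

View pics/t2.png

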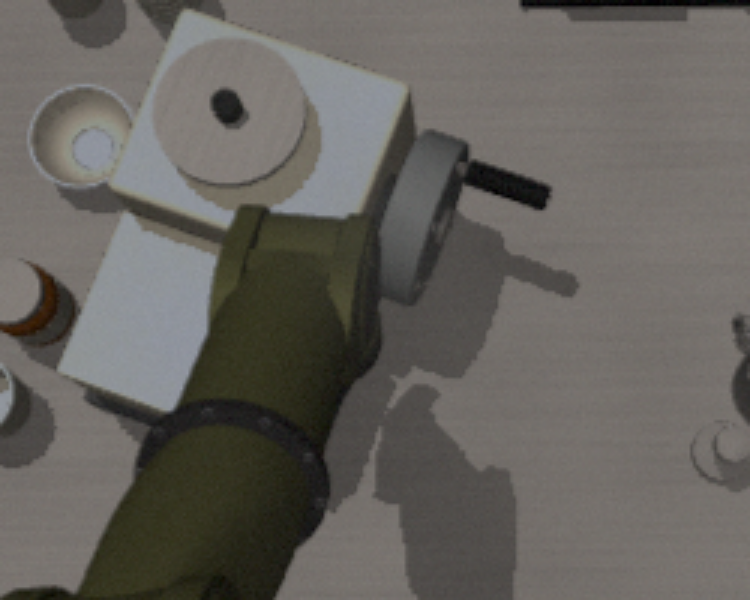

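The arm hides the door in this view, while the crank is clear at about (505,183). I'll back off and measure the door.

```bash
python3 -m inch '[{"dp":[-8,-20,0],"rot":[0,0,0],"claw":0},{"dp":[-20,-55,0],"rot":[0,0,0],"claw":0},{"dp":[-10,-85,30],"rot":[0,0,0],"claw":0},{"dp":[5,-120,60],"rot":[0,0,0],"claw":0},{"dp":[20,-150,100],"rot":[0,0,0],"claw":0},{"dp":[40,-170,135],"rot":[0,0,0],"claw":0},{"dp":[60,-185,165],"rot":[0,0,0],"claw":0},{"dp":[60,-185,165],"rot":[0,0,0],"claw":0}]'; python3 - <<'E'
from h import *
for n in ['top','wrist']:
    C=cam(n);im,d=eyes.read_camera(n);P=cloud(n,d,C);np.savez('pics/'+n+'3',im=im,P=P)
    cv2.imwrite('pics/%s3.png'%n,im)
    z=P[...,2];m=(abs(z-.15)<.006)&(P[...,0]>.37)&(P[...,0]<.56)&(P[...,1]<.11)&(P[...,1]>-.03)
    q=P[m]*1000
    if len(q)>20:
        r=cv2.minAreaRect(q[:,:2].astype(np.float32));print(n,len(q),np.round(cv2.boxPoints(r)).tolist(),np.round(cv2.fitLine(q[:,:2].astype(np.float32),2,0,.01,.01).ravel(),3))
a=cv2.imread('pics/top3.png');b=cv2.imread('pics/wrist3.png')
cv2.imwrite('pics/both3.png',np.vstack([cv2.resize(a[100:300,150:470],(640,400))[:300],b[:300]]))
E
```

```text
t: 4.17
position: [0.534, -0.1381, 0.2763]
ee_rot: [0.82, 0.572, 0.002, 0.003]
wrist_force: [1.3, -0.2, -0.0]
opening: -0.0
top 228 [[381.0, 91.0], [538.0, 2.0], [558.0, 36.0], [400.0, 125.0]] [ 9.40000e-01 -3.40000e-01  4.56828e+02  6.49770e+01]
wrist 84 [[520.0, -13.0], [560.0, -28.0], [560.0, -27.0], [520.0, -12.0]] [ 9.38000e-01 -3.46000e-01  5.42308e+02 -2.08170e+01]
```

View pics/both3.png

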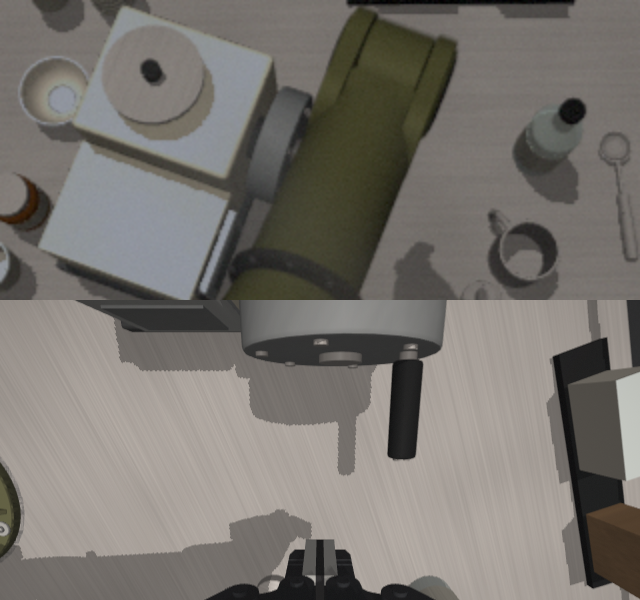

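The door strip at (215,250) now lies parallel to the housing front, at -19.9° against a shut angle of -20.0°, so it has snapped home. The wrist view (lower half) shows the crank clearly at (405,110) in its own pixels. Next I'll locate the handle and hub.

```bash
python3 - <<'E'
from h import *
xs=np.array([.342,.940]);ys=np.array([-.940,.342])
for n,(u0,u1,v0,v1) in dict(wrist3=(375,435,62,165)).items():
    T=np.load('pics/%s.npz'%n);P=T['P'];im=T['im']
    m=np.zeros(im.shape[:2],bool);m[v0:v1,u0:u1]=im[v0:v1,u0:u1].max(2)<60
    m&=P[...,2]>.1; q=P[m]*1000; s=q[:,:2]@xs; t=q[:,:2]@ys
    print(n,m.sum(),'s',np.percentile(s,[1,50,99]).round(1),'t',np.percentile(t,[2,50,98]).round(1),'z',np.percentile(q[:,2],[2,50,98]).round(1))
    # circle fit in t,z of sleeve, known R=12
    from scipy.optimize import least_squares
    f=least_squares(lambda p:np.hypot(t-p[0],q[:,2]-p[1])-12,[t.mean(),q[:,2].mean()-8],loss='soft_l1'); print('axis t,z',f.x.round(1))
    # drum: front rim points
    S=P[...,:2]@xs*1000;Tt=P[...,:2]@ys*1000
    mm=(im.min(2)>90)&(P[...,2]>.16)&(P[...,2]<.25)&(S>-1000)
    mm[75:]=0; mm[:,:235]=0; mm[:,455:]=0
    print('drum s',np.percentile(S[mm],[1,50,99]).round(1),'t',np.percentile(Tt[mm],[.5,50,99.5]).round(1),'z',np.percentile(P[...,2][mm],[1,99]).round(3))
    smid=s.max()-39-0; 
print('hub est s,t', np.array([580,-79])@xs, np.array([580,-79])@ys)
E
```

```text
wrist3 2796 s [ 83.4 122.7 158.4] t [-632.1 -620.1 -611.7] z [172.4 184.3 186.9]
axis t,z [-623.5  174. ]
drum s [160.9 175.8 190.3] t [-642.1 -568.6 -504.6] z [0.175 0.24 ]
hub est s,t 124.10000000000002 -572.218
```

```bash
python3 -m inch '[{"dp":[40,15,-10],"rot":[0,0,0],"claw":0.8},{"dp":[75,28,-15],"rot":[0,0,0],"claw":0.8},{"dp":[92,36,-20],"rot":[0,0,0],"claw":0.8},{"dp":[92,36,-20],"rot":[0,0,0],"claw":0.8},{"dp":[92,36,-20],"rot":[0,0,0],"claw":0.8},{"dp":[92,36,-20],"rot":[0,0,0],"claw":0.8}]' 50
python3 - <<'E'
from h import *
im,d=eyes.read_camera('wrist'); cv2.imwrite('pics/w4.png',im)
E
```

```text
t: 4.77
position: [0.6217, -0.099, 0.251]
ee_rot: [0.82, 0.573, -0.001, -0.0]
wrist_force: [0.4, -0.0, 0.2]
opening: 0.8
```

View pics/w4.png

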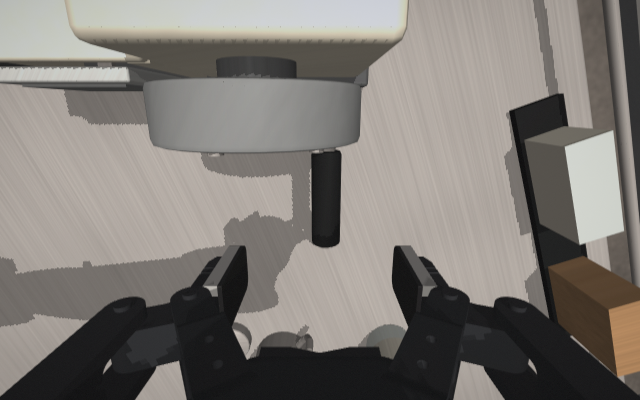

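The handle at (326,200) lies between the open fingers, which are centred near u=320. Going down to grip.

```bash
python3 -m inch '[{"dp":[4,-2,-35],"rot":[0,0,0],"claw":0.8},{"dp":[4,-2,-65],"rot":[0,0,0],"claw":0.8},{"dp":[4,-2,-85],"rot":[0,0,0],"claw":0.8},{"dp":[4,-2,-96],"rot":[0,0,0],"claw":0.8},{"dp":[4,-2,-96],"rot":[0,0,0],"claw":0.8}]' 50; python3 -m inch '[{"dp":[0,0,0],"rot":[0,0,0],"claw":0},{"dp":[0,0,0],"rot":[0,0,0],"claw":0},{"dp":[0,0,0],"rot":[0,0,0],"claw":0},{"dp":[0,0,0],"rot":[0,0,0],"claw":0},{"dp":[0,0,0],"rot":[0,0,0],"claw":0},{"dp":[0,0,0],"rot":[0,0,0],"claw":0}]' 50
python3 - <<'E'
from h import *
th=np.radians(75+22.5*np.arange(17))
o=55*np.c_[.94*np.sin(th),-.342*np.sin(th),np.cos(th)]
# three rows per call
for k in range(16):
    a=np.radians(75+22.5*k+np.array([0,7.5,15,22.5])); p=np.round(55*np.c_[.94*np.sin(a),-.342*np.sin(a),np.cos(a)])
    print(k,(p[1:]-p[0]).astype(int).tolist())
E
```

```text
t: 5.23
position: [0.6248, -0.1011, 0.154]
ee_rot: [0.82, 0.572, -0.001, -0.001]
wrist_force: [-0.7, 0.2, -0.1]
opening: 0.802
t: 5.73
position: [0.6272, -0.1011, 0.1568]
ee_rot: [0.82, 0.573, 0.001, 0.001]
wrist_force: [0.0, 0.4, 2.6]
opening: -0.001
0 [[1, -1, -7], [2, -1, -14], [1, -1, -21]]
1 [[-1, 1, -7], [-3, 2, -14], [-6, 3, -20]]
2 [[-4, 1, -6], [-8, 3, -12], [-14, 5, -17]]
3 [[-5, 2, -4], [-11, 4, -7], [-18, 6, -9]]
4 [[-6, 3, -2], [-13, 5, -2], [-20, 7, -2]]
5 [[-6, 3, 2], [-13, 5, 4], [-19, 7, 7]]
6 [[-5, 2, 4], [-11, 4, 9], [-15, 6, 15]]
7 [[-4, 1, 5], [-7, 2, 12], [-9, 3, 19]]
8 [[-1, 1, 7], [-2, 1, 14], [-1, 1, 21]]
9 [[1, -1, 7], [3, -2, 14], [6, -3, 21]]
10 [[4, -1, 5], [8, -3, 11], [14, -5, 16]]
11 [[5, -2, 4], [11, -4, 7], [18, -6, 9]]
12 [[6, -3, 2], [13, -5, 2], [20, -7, 2]]
13 [[6, -3, -2], [13, -5, -4], [19, -7, -7]]
14 [[5, -2, -4], [11, -4, -9], [15, -6, -15]]
15 [[4, -1, -6], [7, -2, -12], [9, -3, -19]]
```

The fingers shut on nothing, so I'm looking again.

```bash
python3 - <<'E'
from h import *
ims=[]
C=cam('wrist');im,d=eyes.read_camera('wrist'); P=cloud('wrist',d,C); np.savez('pics/w5',im=im,P=P)
T=cam('top');b,_=eyes.read_camera('top'); s,_=eyes.read_camera('scene')
cv2.imwrite('pics/w5.png',np.vstack([im[60:360],np.hstack([cv2.resize(s[150:250,240:347],(320,300)),cv2.resize(b[110:210,240:347],(320,300))])]))
E
```

```text
(no output)
```

View pics/w5.png

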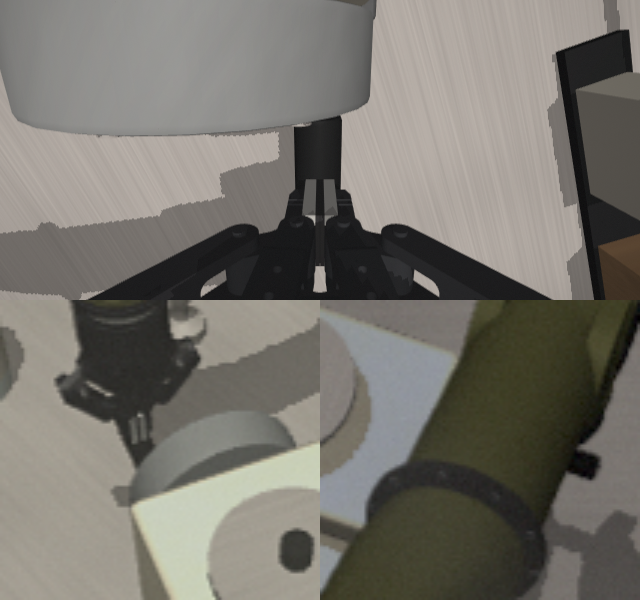

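The fingers are shut just above the handle at (318,150), so it slipped down as they closed. I'll remeasure it and grip deeper.

```bash
python3 - <<'E'
from h import *
from scipy.optimize import least_squares
xs=np.array([.342,.940]);ys=np.array([-.940,.342])
T=np.load('pics/w5.npz');P=T['P']*1000;im=T['im']
S=P[...,:2]@xs;t=P[...,:2]@ys
m=np.zeros(S.shape,bool);m[182:238,292:345]=1;m&=(im.max(2)<70)&(P[...,2]>100)&(S>115)
q=P[m];print(m.sum(),np.percentile(S[m],[1,99]).round(),np.percentile(t[m],[2,50,98]).round(1),np.percentile(q[:,2],[2,50,98]).round(1))
f=least_squares(lambda p:np.hypot(t[m]-p[0],q[:,2]-p[1])-12,[t[m].mean(),q[:,2].mean()-8],loss='soft_l1');print(f.x.round(1))
o=telemetry.get_obs();p=np.array(o['position'])*1000;print(p.round(1),p[:2]@xs,p[:2]@ys)
E
```

```text
2542 [129. 158.] [-634.4 -623.6 -612. ] [176.2 184.5 186.7]
[-623.3  173.9]
[ 627.4 -101.2  156.8] 119.44386319451252 -624.3665178424462
```

```bash
python3 - <<'E'
from h import *
xs=np.array([.342,.940]);ys=np.array([-.940,.342])
T=np.load('pics/w5.npz');P=T['P']*1000;im=T['im']
for v in range(205,345,8):
    print(v,[(u,*np.round([P[v,u,:2]@xs,P[v,u,:2]@ys,P[v,u,2]]).astype(int).tolist(),int(im[v,u].max())) for u in (302,312,320,329)])
c,R,t=cam('wrist'); o=telemetry.get_obs(); p=R@np.array(o['position'])+t; print(p, c['fx']*p[0]/p[2]+c['cx'],c['fy']*p[1]/p[2]+c['cy'])
print(o['opening'],o['wrist_force'],o['wrist_torque'])
E
```

```text
205 [(302, 146, -616, 183, 29), (312, 147, -621, 185, 35), (320, 147, -625, 186, 39), (329, 146, -629, 184, 35)]
213 [(302, 142, -616, 183, 29), (312, 143, -621, 185, 36), (320, 143, -625, 186, 39), (329, 143, -629, 185, 35)]
221 [(302, 138, -616, 183, 28), (312, 139, -621, 185, 36), (320, 139, -625, 186, 38), (329, 139, -629, 185, 33)]
229 [(302, 134, -616, 183, 30), (312, 135, -621, 186, 36), (320, 135, -625, 187, 38), (329, 134, -629, 184, 32)]
237 [(302, 129, -616, 182, 28), (312, 131, -621, 186, 36), (320, 131, -625, 187, 38), (329, 130, -629, 184, 32)]
245 [(302, 125, -616, 183, 23), (312, 131, -621, 197, 94), (320, 132, -624, 197, 27), (329, 132, -628, 197, 93)]
253 [(302, 128, -616, 197, 27), (312, 132, -621, 206, 93), (320, 132, -624, 205, 25), (329, 132, -628, 205, 93)]
261 [(302, 128, -617, 206, 30), (312, 132, -621, 213, 93), (320, 131, -624, 211, 26), (329, 132, -628, 212, 94)]
269 [(302, 128, -617, 211, 64), (312, 132, -621, 220, 93), (320, 131, -624, 219, 26), (329, 132, -628, 220, 79)]
277 [(302, 134, -618, 230, 31), (312, 131, -621, 224, 188), (320, 131, -624, 224, 4
[... 405 characters left out ...]
12, 125, -622, 234, 31), (320, 117, -624, 224, 35), (329, 131, -627, 243, 25)]
317 [(302, 138, -619, 257, 26), (312, 122, -622, 234, 30), (320, 114, -624, 224, 35), (329, 122, -627, 235, 34)]
325 [(302, 137, -620, 259, 25), (312, 118, -621, 233, 28), (320, 110, -624, 224, 65), (329, 120, -627, 236, 34)]
333 [(302, 135, -620, 259, 23), (312, 115, -621, 235, 31), (320, -75, -625, -1, 182), (329, 115, -627, 234, 34)]
341 [(302, 134, -620, 260, 25), (312, 114, -622, 237, 27), (320, -86, -625, 0, 174), (329, 114, -627, 237, 25)]
[-0.00020337  0.02122142  0.18528845] 319.13048190910604 235.48656554298896
0.0004427633784025559 [-0.58631095  0.68480245  5.32341587] [0.04162812 0.06978703 0.00036948]
```

```bash
python3 - <<'E'
from h import *
xs=np.array([.342,.940]);ys=np.array([-.940,.342])
T=np.load('pics/wrist3.npz');P=T['P']*1000;im=T['im']; p=np.array([534,-138.1,276.3])
for v in range(205,275,5):
    print(v,[(u,*np.round([(P[v,u,:2]-p[:2])@xs,(P[v,u,:2]-p[:2])@ys,P[v,u,2]-p[2]]).astype(int).tolist(),int(im[v,u].max())) for u in (312,320,329)])
T=np.load('pics/wrist.npz');P=T['P']*1000;im=T['im'];p=np.array([137,609,201])
m=(P[...,2]>150);m[:, :]&=True
q=P[m]-p; print('open fingers lowest z rel',np.percentile(q[:,2],[0,1,5]))
E
```

```text
205 [(312, -68, 6, -277, 171), (320, -68, -6, -277, 169), (329, -68, -19, -276, 171)]
210 [(312, -75, 6, -275, 171), (320, -76, -6, -278, 166), (329, -76, -19, -277, 173)]
215 [(312, -84, 6, -276, 168), (320, -84, -6, -277, 170), (329, -84, -19, -277, 169)]
220 [(312, -92, 6, -277, 169), (320, -91, -6, -276, 171), (329, -92, -19, -278, 171)]
225 [(312, -100, 6, -278, 166), (320, -100, -6, -276, 171), (329, -99, -19, -275, 165)]
230 [(312, -108, 6, -277, 167), (320, -108, -6, -278, 169), (329, -108, -19, -278, 169)]
235 [(312, -116, 7, -277, 169), (320, -115, -6, -275, 167), (329, -116, -19, -277, 165)]
240 [(312, 12, 2, 36, 89), (320, 12, -2, 35, 25), (329, 12, -6, 37, 88)]
245 [(312, 12, 2, 42, 90), (320, 12, -2, 42, 25), (329, 12, -6, 41, 90)]
250 [(312, 12, 2, 47, 90), (320, 12, -2, 47, 26), (329, 12, -6, 47, 90)]
255 [(312, 12, 2, 52, 90), (320, 12, -2, 52, 25), (329, 12, -5, 52, 90)]
260 [(312, 12, 2, 56, 90), (320, 12, -2, 56, 28), (329, 12, -5, 56, 90)]
265 [(312, 12, 2, 59, 90), (320, 12, -2, 61, 25), (329, 12, -5, 61, 88)]
270 [(312, 12, 2, 65, 90), (320, 12, -1, 65, 27), (329, 12, -5, 65, 74)]
open fingers lowest z rel [41.42875897 48.84591102 62.65553009]
```

The depth images show the fingertips really end about 30 mm higher than the reported TCP, both here and in free air. The fingers therefore closed on top of the handle. The handle itself hasn't moved, so I'll reopen, go 31 mm lower and grip.

```bash
python3 -m inch '[{"dp":[0,0,8],"rot":[0,0,0],"claw":0.8},{"dp":[0,0,8],"rot":[0,0,0],"claw":0.8},{"dp":[0,0,8],"rot":[0,0,0],"claw":0.8},{"dp":[0,0,8],"rot":[0,0,0],"claw":0.8},{"dp":[0,0,-8],"rot":[0,0,0],"claw":0.8},{"dp":[0,0,-22],"rot":[0,0,0],"claw":0.8},{"dp":[0,0,-31],"rot":[0,0,0],"claw":0.8},{"dp":[0,0,-31],"rot":[0,0,0],"claw":0.8}]' 50; python3 -m inch '[{"dp":[0,0,0],"rot":[0,0,0],"claw":0},{"dp":[0,0,0],"rot":[0,0,0],"claw":0},{"dp":[0,0,0],"rot":[0,0,0],"claw":0},{"dp":[0,0,0],"rot":[0,0,0],"claw":0},{"dp":[0,0,0],"rot":[0,0,0],"claw":0},{"dp":[0,0,0],"rot":[0,0,0],"claw":0}]' 50
```

```text
t: 6.55
position: [0.6253, -0.1004, 0.1223]
ee_rot: [0.82, 0.573, -0.001, -0.001]
wrist_force: [-0.6, 0.5, -0.3]
opening: 0.8
t: 7.05
position: [0.6263, -0.1008, 0.1253]
ee_rot: [0.82, 0.573, 0.0, -0.0]
wrist_force: [-3.9, 1.4, 5.5]
opening: 0.265
```

Gripped: opening is 0.265, about 23 mm. Now one slow clockwise turn, sampling the force every 22.5°.

```bash
(python3 -m inch '[{"dp":[1,-1,-7],"rot":[0,0,0],"claw":0},{"dp":[2,-1,-14],"rot":[0,0,0],"claw":0},{"dp":[1,-1,-21],"rot":[0,0,0],"claw":0}]'
python3 -m inch '[{"dp":[-1,1,-7],"rot":[0,0,0],"claw":0},{"dp":[-3,2,-14],"rot":[0,0,0],"claw":0},{"dp":[-6,3,-20],"rot":[0,0,0],"claw":0}]'
python3 -m inch '[{"dp":[-4,1,-6],"rot":[0,0,0],"claw":0},{"dp":[-8,3,-12],"rot":[0,0,0],"claw":0},{"dp":[-14,5,-17],"rot":[0,0,0],"claw":0}]'
python3 -m inch '[{"dp":[-5,2,-4],"rot":[0,0,0],"claw":0},{"dp":[-11,4,-7],"rot":[0,0,0],"claw":0},{"dp":[-18,6,-9],"rot":[0,0,0],"claw":0}]') | tee cw.log
```

```text
t: 7.3
position: [0.6278, -0.1013, 0.1045]
ee_rot: [0.82, 0.573, 0.001, -0.0]
wrist_force: [-4.9, 2.9, 9.8]
opening: 0.266
t: 7.55
position: [0.6217, -0.0991, 0.0844]
ee_rot: [0.82, 0.573, 0.0, 0.0]
wrist_force: [-4.5, 1.6, 10.7]
opening: 0.263
t: 7.8
position: [0.6086, -0.0943, 0.0679]
ee_rot: [0.82, 0.573, 0.001, 0.001]
wrist_force: [-0.9, 1.2, 10.9]
opening: 0.263
t: 8.05
position: [0.5923, -0.0883, 0.0587]
ee_rot: [0.82, 0.573, 0.002, 0.002]
wrist_force: [5.3, 0.8, -1.7]
opening: 0.266
```

```bash
(python3 -m inch '[{"dp":[-6,3,-2],"rot":[0,0,0],"claw":0},{"dp":[-13,5,-2],"rot":[0,0,0],"claw":0},{"dp":[-20,7,-2],"rot":[0,0,0],"claw":0}]'
python3 -m inch '[{"dp":[-6,3,2],"rot":[0,0,0],"claw":0},{"dp":[-13,5,4],"rot":[0,0,0],"claw":0},{"dp":[-19,7,7],"rot":[0,0,0],"claw":0}]'
python3 -m inch '[{"dp":[-5,2,4],"rot":[0,0,0],"claw":0},{"dp":[-11,4,9],"rot":[0,0,0],"claw":0},{"dp":[-15,6,15],"rot":[0,0,0],"claw":0}]'
python3 -m inch '[{"dp":[-4,1,5],"rot":[0,0,0],"claw":0},{"dp":[-7,2,12],"rot":[0,0,0],"claw":0},{"dp":[-9,3,19],"rot":[0,0,0],"claw":0}]'
python3 -m inch '[{"dp":[-1,1,7],"rot":[0,0,0],"claw":0},{"dp":[-2,1,14],"rot":[0,0,0],"claw":0},{"dp":[-1,1,21],"rot":[0,0,0],"claw":0}]'
python3 -m inch '[{"dp":[1,-1,7],"rot":[0,0,0],"claw":0},{"dp":[3,-2,14],"rot":[0,0,0],"claw":0},{"dp":[6,-3,21],"rot":[0,0,0],"claw":0}]') | tee -a cw.log | grep -E 'pos|force'
```

```text
position: [0.5709, -0.0805, 0.0563]
wrist_force: [6.2, 2.4, 9.8]
position: [0.5511, -0.0732, 0.0632]
wrist_force: [5.0, 1.9, 3.4]
position: [0.5352, -0.0674, 0.0779]
wrist_force: [3.7, 0.5, -0.9]
position: [0.5264, -0.0642, 0.097]
wrist_force: [5.6, 1.3, -2.5]
position: [0.5251, -0.0637, 0.1179]
wrist_force: [4.6, 0.4, -5.8]
position: [0.5314, -0.066, 0.1384]
wrist_force: [7.6, 2.1, -12.7]
```

```bash
(python3 -m inch '[{"dp":[4,-1,5],"rot":[0,0,0],"claw":0},{"dp":[8,-3,11],"rot":[0,0,0],"claw":0},{"dp":[14,-5,16],"rot":[0,0,0],"claw":0}]'
python3 -m inch '[{"dp":[5,-2,4],"rot":[0,0,0],"claw":0},{"dp":[11,-4,7],"rot":[0,0,0],"claw":0},{"dp":[18,-6,9],"rot":[0,0,0],"claw":0}]'
python3 -m inch '[{"dp":[6,-3,2],"rot":[0,0,0],"claw":0},{"dp":[13,-5,2],"rot":[0,0,0],"claw":0},{"dp":[20,-7,2],"rot":[0,0,0],"claw":0}]'
python3 -m inch '[{"dp":[6,-3,-2],"rot":[0,0,0],"claw":0},{"dp":[13,-5,-4],"rot":[0,0,0],"claw":0},{"dp":[19,-7,-7],"rot":[0,0,0],"claw":0}]'
python3 -m inch '[{"dp":[5,-2,-4],"rot":[0,0,0],"claw":0},{"dp":[11,-4,-9],"rot":[0,0,0],"claw":0},{"dp":[15,-6,-15],"rot":[0,0,0],"claw":0}]'
python3 -m inch '[{"dp":[4,-1,-6],"rot":[0,0,0],"claw":0},{"dp":[7,-2,-12],"rot":[0,0,0],"claw":0},{"dp":[9,-3,-19],"rot":[0,0,0],"claw":0}]') | tee -a cw.log | grep -E 'pos|force'
cat > fit.py <<'E'
from h import *
import re,sys
from scipy.optimize import least_squares
xs=np.array([.342,.940]);rt=np.array([.940,-.342])
def load(fn):
    L=open(fn).read(); g=lambda k:np.array([eval(x) for x in re.findall(k+r': (\[.*\])',L)])
    return g('position')*1000,g('wrist_force')
def fit(fn,sgn,verbose=1):
    p,F=load(fn); r=p[:,:2]@rt; z=p[:,2]
    c=least_squares(lambda q:np.hypot(r-q[0],z-q[1])-q[2],[572,111,55]).x
    th=np.arctan2(r-c[0],z-c[1]); fr=F[:,:2]@rt; fz=F[:,2]
    # robot's torque on wheel, clockwise positive: tangent=(cos th,-sin th); force on wheel=-F
    tau=-(fr*np.cos(th)-fz*np.sin(th))*.055
    A=np.c_[np.ones_like(th),np.sin(th),np.cos(th)]
    w=least_squares(lambda x:A@x-tau,[sgn*.36,0,0],loss='soft_l1',f_scale=.03).x
    print(fn,'centre',c.round(1),'const %.3f amp %.3f'%(w[0],np.hypot(w[1],w[2])),'resid',(tau-A@w).std().round(3))
    # gravity cw torque g=M sin(th+b) ; tau=const-g ; heavy down at th=pi-b
    b=np.arctan2(-w[2],-w[1]); print('handle angle for heavy side down deg',np.degrees(np.pi-b)%360)
    if verbose: print(np.c_[np.degrees(th)%360,tau,A@w].round(2).tolist())
for a in sys.argv[1:]: fit(a.split(':')[0],int(a.split(':')[1]))
E
python3 fit.py cw.log:1
```

```text
position: [0.5434, -0.0704, 0.1537]
wrist_force: [-1.5, 5.0, -11.4]
position: [0.559, -0.0762, 0.1629]
wrist_force: [-11.9, 7.0, 6.8]
position: [0.5801, -0.0839, 0.1659]
wrist_force: [-9.2, 4.9, 3.6]
position: [0.6005, -0.0914, 0.1596]
wrist_force: [-6.6, 4.0, 7.3]
position: [0.6169, -0.0974, 0.145]
wrist_force: [-2.7, 5.2, 10.4]
position: [0.6261, -0.1008, 0.126]
wrist_force: [-2.9, 3.9, 9.0]
cw.log centre [570.  111.1  55.1] const 0.386 amp 0.238 resid 0.034
handle angle for heavy side down deg 298.87093291641423
[[96.83, 0.5, 0.47], [118.9, 0.39, 0.39], [141.5, 0.32, 0.29], [162.06, 0.22, 0.22], [186.08, 0.22, 0.17], [209.37, 0.1, 0.15], [232.92, 0.15, 0.17], [255.21, 0.2, 0.22], [277.14, 0.29, 0.3], [299.71, 0.43, 0.39], [320.52, 0.53, 0.47], [340.38, 0.58, 0.54], [4.15, 0.58, 0.6], [27.92, 0.56, 0.62], [51.84, 0.6, 0.6], [74.25, 0.54, 0.55]]
```

A clean sinusoid: heavy side down at a handle angle of about 299°. One counter-clockwise turn will cancel any bias.

```bash
(python3 -m inch '[{"dp":[-2,1,7],"rot":[0,0,0],"claw":0},{"dp":[-5,2,13],"rot":[0,0,0],"claw":0},{"dp":[-9,3,19],"rot":[0,0,0],"claw":0}]'
python3 -m inch '[{"dp":[-4,2,6],"rot":[0,0,0],"claw":0},{"dp":[-10,4,11],"rot":[0,0,0],"claw":0},{"dp":[-15,6,15],"rot":[0,0,0],"claw":0}]'
python3 -m inch '[{"dp":[-6,2,3],"rot":[0,0,0],"claw":0},{"dp":[-13,4,5],"rot":[0,0,0],"claw":0},{"dp":[-19,7,7],"rot":[0,0,0],"claw":0}]'
python3 -m inch '[{"dp":[-7,2,0],"rot":[0,0,0],"claw":0},{"dp":[-14,4,0],"rot":[0,0,0],"claw":0},{"dp":[-20,7,-2],"rot":[0,0,0],"claw":0}]'
python3 -m inch '[{"dp":[-7,2,-2],"rot":[0,0,0],"claw":0},{"dp":[-13,4,-5],"rot":[0,0,0],"claw":0},{"dp":[-18,6,-9],"rot":[0,0,0],"claw":0}]'
python3 -m inch '[{"dp":[-6,2,-5],"rot":[0,0,0],"claw":0},{"dp":[-10,4,-11],"rot":[0,0,0],"claw":0},{"dp":[-14,5,-16],"rot":[0,0,0],"claw":0}]'
python3 -m inch '[{"dp":[-3,1,-7],"rot":[0,0,0],"claw":0},{"dp":[-5,2,-14],"rot":[0,0,0],"claw":0},{"dp":[-6,3,-21],"rot":[0,0,0],"claw":0}]'
python3 -m inch '[{"dp":[-1,0,-7],"rot":[0,0,0],"claw":0},{"dp":[0,0,-14],"rot":[0,0,0],"claw":0},{"dp":[1,-1,-21],"rot":[0,0,0],"claw":0}]') > ccw.log
(python3 -m inch '[{"dp":[2,-1,-7],"rot":[0,0,0],"claw":0},{"dp":[5,-2,-14],"rot":[0,0,0],"claw":0},{"dp":[9,-3,-19],"rot":[0,0,0],"claw":0}]'
python3 -m inch '[{"dp":[4,-2,-6],"rot":[0,0,0],"claw":0},{"dp":[10,-4,-11],"rot":[0,0,0],"claw":0},{"dp":[15,-6,-15],"rot":[0,0,0],"claw":0}]'
python3 -m inch '[{"dp":[6,-2,-3],"rot":[0,0,0],"claw":0},{"dp":[13,-4,-5],"rot":[0,0,0],"claw":0},{"dp":[19,-7,-7],"rot":[0,0,0],"claw":0}]'
python3 -m inch '[{"dp":[7,-2,0],"rot":[0,0,0],"claw":0},{"dp":[14,-4,0],"rot":[0,0,0],"claw":0},{"dp":[20,-7,2],"rot":[0,0,0],"claw":0}]'
python3 -m inch '[{"dp":[7,-2,2],"rot":[0,0,0],"claw":0},{"dp":[13,-4,5],"rot":[0,0,0],"claw":0},{"dp":[18,-6,9],"rot":[0,0,0],"claw":0}]'
python3 -m inch '[{"dp":[6,-2,5],"rot":[0,0,0],"claw":0},{"dp":[10,-4,11],"rot":[0,0,0],"claw":0},{"dp":[14,-5,17],"rot":[0,0,0],"claw":0}]'
python3 -m inch '[{"dp":[3,-1,6],"rot":[0,0,0],"claw":0},{"dp":[5,-2,13],"rot":[0,0,0],"claw":0},{"dp":[6,-3,20],"rot":[0,0,0],"claw":0}]'
python3 -m inch '[{"dp":[1,0,7],"rot":[0,0,0],"claw":0},{"dp":[0,0,14],"rot":[0,0,0],"claw":0},{"dp":[-1,1,21],"rot":[0,0,0],"claw":0}]') >> ccw.log; tail -5 ccw.log; python3 fit.py cw.log:1 ccw.log:-1
```

```text
t: 15.05
position: [0.6263, -0.1008, 0.1257]
ee_rot: [0.82, 0.573, -0.0, -0.0]
wrist_force: [-3.8, 2.9, -6.0]
opening: 0.262
cw.log centre [570.  111.1  55.1] const 0.386 amp 0.238 resid 0.034
handle angle for heavy side down deg 298.87093291641423
[[96.83, 0.5, 0.47], [118.9, 0.39, 0.39], [141.5, 0.32, 0.29], [162.06, 0.22, 0.22], [186.08, 0.22, 0.17], [209.37, 0.1, 0.15], [232.92, 0.15, 0.17], [255.21, 0.2, 0.22], [277.14, 0.29, 0.3], [299.71, 0.43, 0.39], [320.52, 0.53, 0.47], [340.38, 0.58, 0.54], [4.15, 0.58, 0.6], [27.92, 0.56, 0.62], [51.84, 0.6, 0.6], [74.25, 0.54, 0.55]]
ccw.log centre [570.1 111.1  55. ] const -0.374 amp 0.242 resid 0.031
handle angle for heavy side down deg 295.8630568232672
[[52.91, -0.17, -0.16], [28.91, -0.1, -0.13], [7.07, -0.2, -0.14], [345.92, -0.15, -0.19], [324.41, -0.3, -0.26], [301.35, -0.34, -0.35], [277.82, -0.44, -0.45], [255.66, -0.48, -0.53], [233.45, -0.62, -0.59], [210.46, -0.63, -0.62], [189.37, -0.63, -0.61], [169.94, -0.56, -0.57], [148.75, -0.49, -0.51], [120.18, -0.36, -0.39], [96.8, -0.29, -0.29], [74.66, -0.25, -0.21]]
```

The two fits give 298.9° and 295.9°, so I'll take 297.4°. Moving there counter-clockwise.

```bash
(python3 -m inch '[{"dp":[-2,1,7],"rot":[0,0,0],"claw":0},{"dp":[-5,2,13],"rot":[0,0,0],"claw":0},{"dp":[-9,3,19],"rot":[0,0,0],"claw":0},{"dp":[-13,5,25],"rot":[0,0,0],"claw":0},{"dp":[-19,7,30],"rot":[0,0,0],"claw":0},{"dp":[-24,9,34],"rot":[0,0,0],"claw":0}]'
python3 -m inch '[{"dp":[-6,2,3],"rot":[0,0,0],"claw":0},{"dp":[-13,4,5],"rot":[0,0,0],"claw":0},{"dp":[-19,7,7],"rot":[0,0,0],"claw":0},{"dp":[-26,9,7],"rot":[0,0,0],"claw":0},{"dp":[-33,11,7],"rot":[0,0,0],"claw":0},{"dp":[-39,14,5],"rot":[0,0,0],"claw":0}]'
python3 -m inch '[{"dp":[-7,2,-2],"rot":[0,0,0],"claw":0},{"dp":[-13,4,-5],"rot":[0,0,0],"claw":0},{"dp":[-18,6,-9],"rot":[0,0,0],"claw":0},{"dp":[-24,8,-14],"rot":[0,0,0],"claw":0},{"dp":[-28,10,-20],"rot":[0,0,0],"claw":0},{"dp":[-32,11,-25],"rot":[0,0,0],"claw":0},{"dp":[-33,11,-27],"rot":[0,0,0],"claw":0},{"dp":[-33,11,-27],"rot":[0,0,0],"claw":0}]'
python3 -m inch '[{"dp":[0,0,0],"rot":[0,0,0],"claw":0},{"dp":[0,0,0],"rot":[0,0,0],"claw":0},{"dp":[0,0,0],"rot":[0,0,0],"claw":0}]')|grep -E 't:|pos|force|open'; python3 - <<'E'
from h import *
p=np.array(telemetry.get_obs()['position'])*1000; r=p[:2]@[.94,-.342]
print(np.degrees(np.arctan2(r-570,p[2]-111.1))%360)
C=cam('top');im,d=eyes.read_camera('top');s,_=eyes.read_camera('scene');w,_=eyes.read_camera('wrist')
P=cloud('top',d,C);m=(abs(P[...,2]-.15)<.005)&(P[...,0]>.39)&(P[...,0]<.50)&(P[...,1]<.10)&(P[...,1]>.03)
q=(P[m][:,:2]*1000).astype(np.float32);print(len(q), cv2.fitLine(q,2,0,.01,.01).ravel() if len(q)>20 else '')
cv2.imwrite('pics/f.png',np.vstack([np.hstack([cv2.resize(im,(400,250)),cv2.resize(s,(400,250))]),cv2.resize(w,(800,500))[100:450]]))
E
```

```text
t: 15.55
position: [0.6019, -0.0919, 0.1592]
ee_rot: [0.82, 0.573, -0.0, -0.0]
wrist_force: [-2.5, 3.6, -11.4]
opening: 0.26
t: 16.05
position: [0.5651, -0.0784, 0.1648]
ee_rot: [0.82, 0.573, 0.002, 0.002]
wrist_force: [4.6, -0.3, -2.3]
opening: 0.257
t: 16.72
position: [0.5318, -0.0661, 0.1384]
ee_rot: [0.82, 0.573, 0.002, 0.001]
wrist_force: [0.5, 5.5, 1.8]
opening: 0.258
t: 16.97
position: [0.5318, -0.0661, 0.1383]
ee_rot: [0.82, 0.573, 0.002, 0.001]
wrist_force: [-0.0, 5.6, 3.6]
opening: 0.264
299.83264346220597
0
```

View pics/f.png

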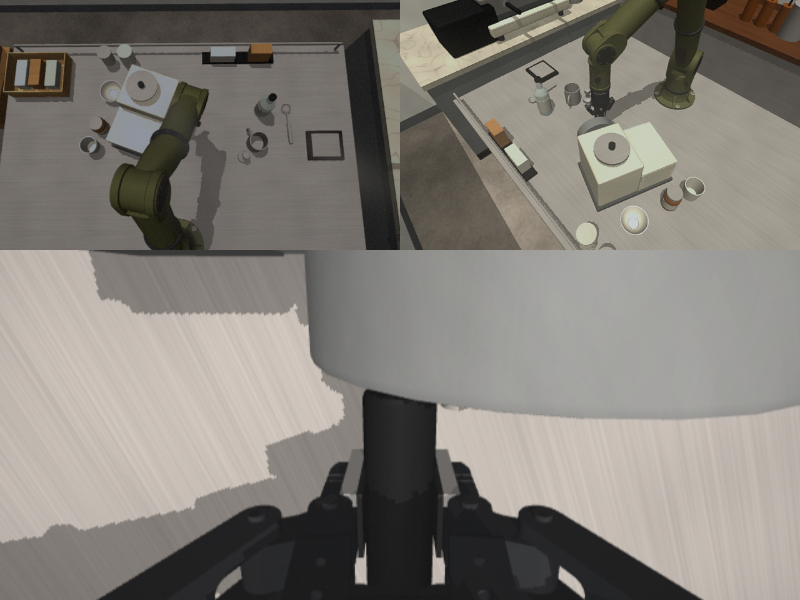

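The handle at (400,480) is firmly between the pads, no open door shows at the housing front, and the other things stand where they were. A 2° trim remains.

```bash
python3 -m inch '[{"dp":[-1,0,-2],"rot":[0,0,0],"claw":0},{"dp":[-1,0,-3],"rot":[0,0,0],"claw":0},{"dp":[-1,0,-3],"rot":[0,0,0],"claw":0},{"dp":[-1,0,-3],"rot":[0,0,0],"claw":0},{"dp":[-1,0,-3],"rot":[0,0,0],"claw":0},{"dp":[-1,0,-3],"rot":[0,0,0],"claw":0}]'; python3 - <<'E'
from h import *
p=np.array(telemetry.get_obs()['position'])*1000; r=p[:2]@[.94,-.342]
print(np.degrees(np.arctan2(r-570,p[2]-111.1))%360)
C=cam('top');im,d=eyes.read_camera('top');P=cloud('top',d,C)
B=np.load('pics/top3.npz');A=np.load('pics/top.npz')
# shaver front region near door, from side not covered; and object disturbance vs start
diff=np.abs(P[...,2]-A['P'][...,2])>.02
print('changed px left objects',diff[90:260,110:180].sum(),'right objects',diff[130:280,375:580].sum())
X=np.round(P[225:256:5,240:275:5]*1000).astype(int);print(X[...,2].tolist())
E
```

```text
t: 17.62
position: [0.5304, -0.0656, 0.1356]
ee_rot: [0.819, 0.573, 0.002, 0.0]
wrist_force: [-1.4, 7.9, 6.7]
opening: 0.263
296.5536951482008
changed px left objects 96 right objects 237
[[668, 714, 722, 722, 724, 721, 721], [723, 728, 730, 731, 729, 729, 1489], [736, 736, 736, 742, 737, 736, 735], [743, 747, 746, 744, 746, 743, 738], [755, 752, 755, 753, 750, 747, 741], [759, 759, 761, 759, 752, 749, 740], [764, 766, 766, 762, 757, 750, 740]]
```

```bash
python3 -c "
from workcell import arm,telemetry
o=telemetry.get_obs();print(o['t'],o['opening'],abs(o['dq']).max() if hasattr(o['dq'],'max') else max(map(abs,o['dq'])));print(arm.job_done())"
```

```text
17.6667 0.260697411439557 0.0027073010042201646
the job is handed in; nothing more can be done
None
```

The door is shut on its catch, and the arm finished gripping the crank handle and holding the wheel still with its heavy side down. I handed in at 17.7 s of the 67 s allowed.

- **Door:** after the push its edge lay at -19.9° against the housing's -20.0°. Near the end I pushed with about 29 N and the door did not move further.
- **Heavy side:** I turned the wheel one full turn each way. The two fits put the heavy side down at handle angles of 298.9° and 295.9°, with a pull of about 0.24 N m and a seal drag of about 0.38 N m. I aimed for the mean, 297.4°, and the last check read 296.6°, with the wheel still and the grip at opening 0.26.

**What failed or disagreed:**
- **First grip missed:** the depth images show the fingertips ending about 30 mm higher than the reported tool position. The fingers therefore closed on top of the handle. It did not move, and the second, lower grip held.
- **Door not re-measured at the end:** the arm hid the door from the top camera, so that last measurement found no points. In the last scene view no open door showed, and nothing touched it after it shut.
- **Other objects:** comparing the depth images with the start flagged a few hundred changed pixels around them. I took these as noise at edges and shadows and did not follow them up; the pictures show the objects where they stood.

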